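Find the worn blender bearing by rocking its shaft

TASK

One of the three blender drive bearings standing in the black holder is worn. Find it by gently rocking their shafts, away from you and then back toward you until they stop, without ever forcing one against its stop; then lift the loose bearing out, set it down upright in the orange tray without dropping it, and leave its shaft leaning all the way over toward you to show that it is the bad one. Leave the two sound bearings seated in the holder and the things around undisturbed.

Things in the scene. Friction and masses are not known exactly. Their poses are not given: they have to be found in the camera images.
- holder: fixed black plastic block, 90 (x) x 270 (y) x 40 mm high, on the worktop; origin at the centre of its underside, z up, y along the row of bores. Three vertical through bores of 51 mm diameter at y = -85, 0 and +85 mm hold one bearing each, in any order. Its x axis, and so that of every seated bearing, points away from the robot, turned at most 0.15 rad
- scrap_tray: fixed open orange tray, 150 x 150 x 35 mm outside, walls and floor 4 mm thick; origin at the centre of its underside
- bearing_a: flanged bearing (all alike, 700 g): boss 50 mm wide, 30 high, in a bore; flange 66 x 66 x 8 mm on the holder; dark collar 34 mm wide up to 45 mm; steel shaft. Origin: centre of the boss's underside (10 mm above the worktop when seated); z up, x as the holder's. The shaft pivots about a y axis 38 mm above the origin, with slight drag, and stays as left. It may lean either way: no sign of play
- bearing_b: flanged bearing (all alike, 700 g): boss 50 mm wide, 30 high, in a bore; flange 66 x 66 x 8 mm on the holder; dark collar 34 mm wide up to 45 mm; steel shaft. Origin: centre of the boss's underside (10 mm above the worktop when seated); z up, x as the holder's. The shaft pivots about a y axis 38 mm above the origin, with slight drag, and stays as left. It may lean either way: no sign of play
- bearing_c: flanged bearing (all alike, 700 g): boss 50 mm wide, 30 high, in a bore; flange 66 x 66 x 8 mm on the holder; dark collar 34 mm wide up to 45 mm; steel shaft. Origin: centre of the boss's underside (10 mm above the worktop when seated); z up, x as the holder's. The shaft pivots about a y axis 38 mm above the origin, with slight drag, and stays as left. It may lean either way: no sign of play
- bearing_a_tip (a point): centre of the shaft's top face, 100 mm above the bearing's origin; the top 36 mm is a square 12 x 12 mm bar, sides along x and y. It rocks along x: a sound one about 3 mm in all between its stops, the worn one about 18 mm; the seat in the bore adds up to about 3 mm if pushed. Stops give about 1 mm per 4 N; over 8 N sideways on a seated one is forcing it. Toward you is its -x
- bearing_b_tip (a point): centre of the shaft's top face, 100 mm above the bearing's origin; the top 36 mm is a square 12 x 12 mm bar, sides along x and y. It rocks along x: a sound one about 3 mm in all between its stops, the worn one about 18 mm; the seat in the bore adds up to about 3 mm if pushed. Stops give about 1 mm per 4 N; over 8 N sideways on a seated one is forcing it. Toward you is its -x
- bearing_c_tip (a point): centre of the shaft's top face, 100 mm above the bearing's origin; the top 36 mm is a square 12 x 12 mm bar, sides along x and y. It rocks along x: a sound one about 3 mm in all between its stops, the worn one about 18 mm; the seat in the bore adds up to about 3 mm if pushed. Stops give about 1 mm per 4 N; over 8 N sideways on a seated one is forcing it. Toward you is its -x
- black_mug: bystander: small mug, black above and white below, 63 x 91 x 56 mm, origin at the centre of its underside; leave it alone
- seasoning_jar: bystander: glass seasoning jar with a black cap, 41 mm wide, 105 mm high, origin at the centre of its underside; leave it alone
- glass: bystander: small clear tumbler, 51 mm wide, 59 mm high, origin at the centre of its underside; leave it alone
- flat_tin: bystander: flat food tin, 86 mm wide, 40 mm high, origin at the centre of its underside; leave it alone
Not all that is in view belongs to the job. Leave any red look-alike of the bearing_c alone.

How it is judged:
By the outcome, as a careful person would: the job done as asked, in the order asked, and still so for the second after the job is handed in, with the robot touching nothing.
It also fails if it takes over 64 s, if anything falls off the work surface, if the arm or the gripper's body presses on something with over 40 N, if the wrist force passes 120 N, or if a joint passes its speed limit or range.

ROBOT

A 6-joint arm with a two-finger parallel gripper is mounted at the origin on a cart in front of the work surface, level with it; the furniture and walls round the work are solid. World frame = base frame: x ahead of the robot, y to its left, z up, the work surface at z = 0. Lengths are in m, angles in degrees, forces in N, time in s.
With the tool pointing down it reaches from about 0.3 to 0.75 m from the base axis. Payload 8.5 kg.
Tool frame: the origin (TCP) lies midway between the tips of the shut fingers; the grasp point (between the pads) lies 19 mm behind it (env.hold_point_z is the distance from the TCP to the grasp point, in m); z points along the fingers, y is the line along which they close (so a half turn about z gives the same grasp; the last joint's range is limited). The gripper opens to 85 mm and grips with 20 to 120 N. Pads are 22 mm wide; open, the fingers measure 114 mm over their backs; the gripper's body (76 mm by 85 mm) begins 54 mm behind the grasp point. The pads swing forward as they close: fully open they stand 13 mm farther back than shut.
Start: joints at [-78.111, 21.807, 74.336, -0, 83.858, -12.336], TCP at [0.226, -0.502, 0.231] pointing down, gripper open.
Joint ranges: [-178.18, 178.18], [-50.72, 133.34], [12.68, 142.11], [-81.47, 261.47], [9.98, 163.14], [-165.26, 165.26]. Speed limits (degrees/s): [136.94, 136.94, 180, 180, 180, 180].

INTERFACE

Orientations are given as a 3x3 rotation matrix whose columns are the frame's x, y, z axes.
In Python, from rig import observe, get_image, camera_info, env gives the robot as it stands.
- The arm moves only by the tool drive_tool, never from a script. Its arguments are lists of equal length, an entry for each row: "offset": the shift along the tool's x, y, z in units of 40 mm (1.0 is 40 mm), a list of three; "turn": the turn, a rotation vector about the tool's x, y, z in units of 6 degrees (1.0 is 6 degrees), a list of three; "hand": the opening, from 0 (shut) to 1 (fully open). A call has exactly 10 rows; each row shifts and turns the commanded pose from where the row before left it, along the tool's axes as they then stand; what a row does not reach is not made up. A row lasts 1/8 s, in which the tool goes at most 62.5 mm and 10.7 degrees, less where a joint would pass 70% of its speed; a pose out of reach is approached as far as the arm can. A call is refused whole if a number of a shift passes 1 or a number of a turn 1, either way. A call with a gripper value outside its range is refused whole. The fingers move at their own pace and stop on an object; "newtons" is the grip in N (left out, the last holds). Time passes only in rows, so rows that do not move let the fingers close, or fill a call up. It gives the time, the measured TCP pose, the force, the opening and the grip force at its end, in the units of the state.
- observe(): the state, without advancing time (a new reading comes with each control period).
- get_image(name): name is "scene" or "top"; returns the picture (420x560x3 uint8, blue, green, red); there is no depth.
- camera_info(name): a dict with "fx", "fy", "cx", "cy" (pixels), "k1" (the pictures are not rectified: a ray, as slopes to the right and down, at radius r is drawn at 1 + k1 r^2 times it, then the intrinsics apply), "world_to_cam" (4x4, takes a point from world to camera coordinates). Camera axes: x right, y down, z forward; pixel columns grow to the right and rows downward; lengths in m; the calibration is good to about 2 mm. A picture is of the moment at which its call begins. camera_info takes no time and is no camera call.
- env.close_job(): hands the job in; it is judged then, once.
The state is a dict: "time_s": time; "q": joint angles; "qvel": joint speeds; "joint_efforts": joint torques, N m; "position": TCP position; "tool_rot": TCP orientation; "ft_force": force on the tool from outside, world axes, zero at the start; "wrist_torque": the same for the moment, N m; "grip_width": finger opening in m; "gripper_force": force on a finger pad.
Only numpy, scipy, OpenCV 4.12 (cv2) and the standard library are available. Lean on these libraries where they do the work, as an engineer would, in place of code of your own. Each camera call takes 0.05 s, during which the arm holds its last target. There are 200 camera calls.

## Working session

There is one attempt and no reset: what is moved stays moved. The work goes in short steps, Python scripts to look and compute and a tool call to move; the robot and the scene stay as the last step left them, time stands still between calls to the robot, and variables do not carry over. Pictures are saved under pics/ and viewed, at most 10 in all, crops included, and the job is handed in when it is done.

Besides the shell and the picture viewer there is one more tool, called as name(argument=value, ...) on one line, values as JSON. drive_tool: Moves the arm, as the interface text tells. Its arguments: {"type":"object","properties":{"offset":{"type":"array"},"turn":{"type":"array"},"hand":{"type":"array"},"newtons":{"type":"number"}},"required":["offset","turn","hand"]}

```bash
mkdir -p pics; ls; cat > h.py <<'E'
import numpy as np, cv2
from rig import observe, get_image, camera_info, env
def px(name,P):
    c=camera_info(name);T=np.array(c["world_to_cam"]);p=T[:3,:3]@np.array(P,float)+T[:3,3]
    s=p[:2]/p[2];s=s*(1+c["k1"]*(s@s));return np.array([c["fx"]*s[0]+c["cx"],c["fy"]*s[1]+c["cy"]])
def ray(name,u,v):
    c=camera_info(name);T=np.array(c["world_to_cam"]);d=np.array([(u-c["cx"])/c["fx"],(v-c["cy"])/c["fy"]]);s=d.copy()
    for _ in range(20): s=d/(1+c["k1"]*(s@s))
    R=T[:3,:3];return -R.T@T[:3,3], R.T@np.array([s[0],s[1],1.])
def onz(name,u,v,z):
    o,d=ray(name,u,v);return o+d*(z-o[2])/d[2]
E
python3 - <<'E'
from h import *
for n in ["scene","top"]:
    cv2.imwrite(f"pics/{n}0.png",get_image(n)); o,d=ray(n,280,210); print(n,o.round(3),(d/np.linalg.norm(d)).round(2))
s=observe();print(s["time_s"],s["position"],np.round(s["tool_rot"],3),s["ft_force"],env.hold_point_z)
E
```

```text
pics
scene [0.063 0.87  0.824] [ 0.47 -0.58 -0.67]
top [0.395 0.253 1.103] [ 0.19 -0.   -0.98]
0.1 [ 0.22560875 -0.50130725  0.23075907] [[ 0.912  0.41  -0.   ]
 [ 0.41  -0.912  0.001]
 [ 0.    -0.001 -1.   ]] [-0.0403383   0.01606374  0.08967406] 0.0187
```

View pics/scene0.png

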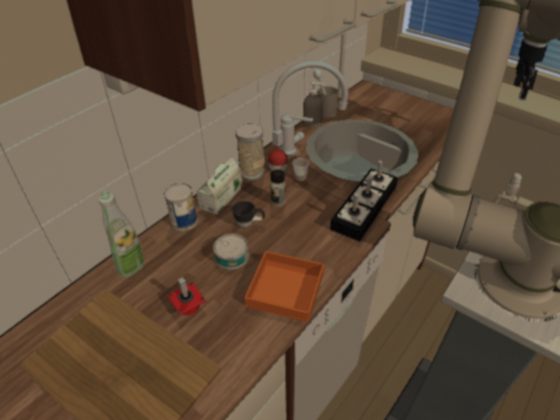

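View pics/top0.png

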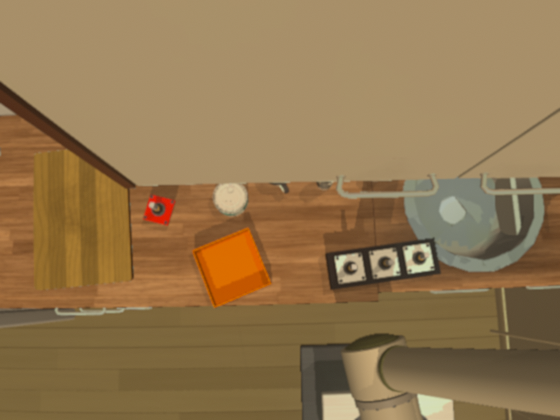

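The scene view shows the black holder at about (365,203) with bearings at (357,212), (368,193) and (379,178). The orange tray is at (286,285) and the red look-alike at (186,298). In the top view the holder is at (383,263) and the tray at (232,267). Next I'll measure these.

```bash
python3 - <<'E'
from h import *
t=cv2.imread("pics/top0.png");s=cv2.imread("pics/scene0.png")
# tray
hsv=cv2.cvtColor(t,cv2.COLOR_BGR2HSV)
m=cv2.inRange(hsv,(5,200,150),(16,255,255));m[:225]=0;m[310:]=0;m[:,:180]=0;m[:,290:]=0
c=max(cv2.findContours(m,0,2)[0],key=cv2.contourArea)
b=cv2.boxPoints(cv2.minAreaRect(c));print("tray",[onz("top",*p,.035)[:2].round(3) for p in b],np.mean([onz("top",*p,.035)[:2] for p in b],0))
# holder : dark or bright, close
g=t.max(2);m=((g<60)*255).astype(np.uint8);m[:225]=0;m[300:]=0;m[:,:315]=0;m[:,450:]=0
m=cv2.morphologyEx(m,cv2.MORPH_OPEN,np.ones((2,2)))
c=max(cv2.findContours(m,0,2)[0],key=cv2.contourArea)
b=cv2.boxPoints(cv2.minAreaRect(c));P=np.array([onz("top",*p,.04)[:2] for p in b]);print("holder",P.round(3),P.mean(0))
k=t[225:300,320:445];cv2.imwrite("pics/ctop.png",cv2.resize(k,None,fx=6,fy=6,interpolation=2))
k=s[145:245,320:410];cv2.imwrite("pics/cscene.png",cv2.resize(k,None,fx=6,fy=6,interpolation=2))
E
```

```text
tray [array([0.502, 0.474]), array([0.558, 0.33 ]), array([0.415, 0.275]), array([0.362, 0.416])] [0.45938967 0.37388481]
holder [[ 0.483  0.141]
 [ 0.513 -0.129]
 [ 0.427 -0.135]
 [ 0.398  0.132]] [0.45512831 0.00224174]
```

View pics/ctop.png

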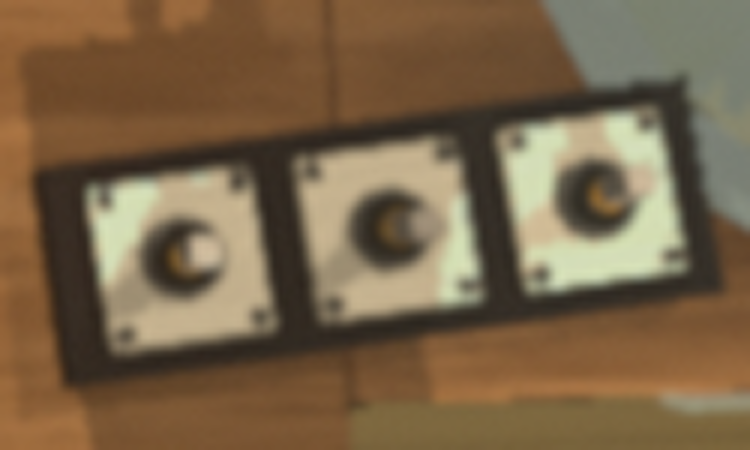

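View pics/cscene.png

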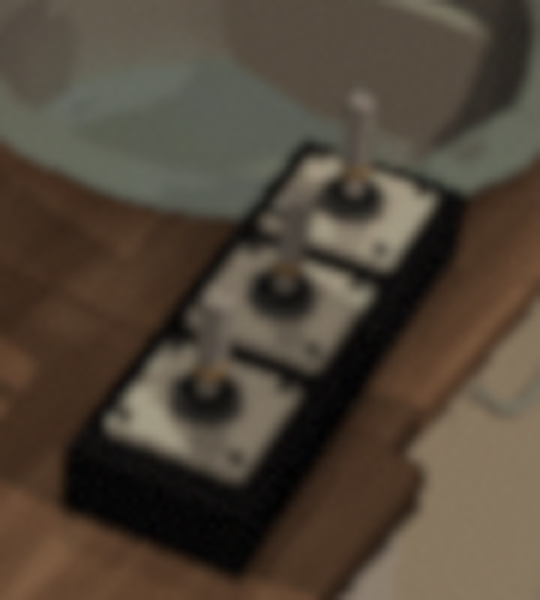

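The crops show three bearings. Tips in the top view are at about (354.7,267), (392,262) and (426,255.5), and in the scene view at (355,197), (369,180.5) and (380,161). All three are white-flanged and in the holder, and the red look-alike is elsewhere.

```bash
python3 - <<'E'
from h import *
t=cv2.imread("pics/top0.png")
F=[[(85,185),(250,165),(278,330),(112,355)],[(292,155),(455,135),(485,300),(320,325)],[(495,125),(655,105),(690,268),(525,297)]]
T=[(208,253),(432,225),(640,183)];S=[(210,310),(293,214),(361,97)]
for f,a,b in zip(F,T,S):
    c=np.mean([onz("top",320+x/6,225+y/6,.048) for x,y in f],0)
    o1,d1=ray("top",320+a[0]/6,225+a[1]/6);o2,d2=ray("scene",320+b[0]/6,145+b[1]/6)
    A=np.stack([d1,-d2],1);k=np.linalg.lstsq(A,o2-o1,rcond=None)[0]
    p1,p2=o1+k[0]*d1,o2+k[1]*d2
    print(c.round(4),"tip tri",((p1+p2)/2).round(4),np.linalg.norm(p1-p2).round(4),"top@.11",onz("top",320+a[0]/6,225+a[1]/6,.11).round(4),"sc@.11",onz("scene",320+b[0]/6,145+b[1]/6,.11).round(4))
R=np.array(observe()["tool_rot"]);p=np.array(observe()["position"])
print("local to mid z.2:",R.T@(np.array([.455,.002,.2])-p)/.04)
E
```

```text
[0.4481 0.0862 0.048 ] tip tri [0.4493 0.0853 0.1002] 0.0048 top@.11 [0.4467 0.0858 0.11  ] sc@.11 [0.4461 0.0971 0.11  ]
[0.4576 0.0021 0.048 ] tip tri [ 0.4576 -0.003   0.0944] 0.0045 top@.11 [ 4.546e-01 -1.000e-04  1.100e-01] sc@.11 [0.451  0.0168 0.11  ]
[ 0.467  -0.0819  0.048 ] tip tri [ 0.4686 -0.0806  0.1115] 0.0016 top@.11 [ 0.468  -0.0815  0.11  ] sc@.11 [ 0.4701 -0.0822  0.11  ]
local to mid z.2: [10.3926282  -9.12037906  0.78413922]
```

```bash
python3 - <<'E'
from h import *
from scipy.spatial.transform import Rotation as Ro
s=observe();p=np.array(s["position"]);R=np.array(s["tool_rot"]);g=np.array([.467,-.082,.15]);n=13
for i in range(n):
    d=(g-p)/(n-i); o=(R.T@d/.04).round(2); print(o.tolist()); p=p+R@o*.04
    if i<12: R=R@Ro.from_rotvec([0,0,np.radians(-6.0)]).as_matrix()
print(p,R.round(3))
E
```

```text
[0.75, -0.54, 0.16]
[0.81, -0.46, 0.16]
[0.85, -0.38, 0.16]
[0.89, -0.29, 0.16]
[0.91, -0.19, 0.15]
[0.93, -0.09, 0.16]
[0.93, 0.0, 0.15]
[0.92, 0.1, 0.16]
[0.91, 0.2, 0.15]
[0.88, 0.29, 0.16]
[0.85, 0.38, 0.15]
[0.81, 0.47, 0.16]
[0.75, 0.54, 0.15]
[ 0.46690344 -0.08201318  0.15004977] [[-0.108  0.994 -0.   ]
 [ 0.994  0.108  0.001]
 [ 0.001 -0.    -1.   ]]
```

drive_tool(offset=[[0.75,-0.54,0.1],[0.81,-0.46,0.1],[0.85,-0.38,0.1],[0.89,-0.29,0.1],[0.91,-0.19,0.1],[0.93,-0.09,0.1],[0.93,0,0.1],[0.92,0.1,0.1],[0.91,0.2,0.1],[0.88,0.29,0.1]], turn=[[0,0,-1],[0,0,-1],[0,0,-1],[0,0,-1],[0,0,-1],[0,0,-1],[0,0,-1],[0,0,-1],[0,0,-1],[0,0,-1]], hand=[0.45,0.45,0.45,0.45,0.45,0.45,0.45,0.45,0.45,0.45], newtons=20)

```text
time_s: 1.35
position: [0.4119, -0.1781, 0.191]
tool_rot: [[0.097, 0.995, -0.0], [0.995, -0.097, 0.0], [0.0, -0.0, -1.0]]
ft_force: [-0.4, 0.0, -0.4]
grip_width: 0.0383
gripper_force: 0.0
```

drive_tool(offset=[[0.85,0.38,0],[0.81,0.47,0],[0.75,0.54,0],[0,0,0.2],[0,0,0.5],[0,0,0.5],[0,0,0.5],[0,0,0.4],[0,0,0.3],[0,0,0]], turn=[[0,0,-1],[0,0,-1],[0,0,0],[0,0,0],[0,0,0],[0,0,0],[0,0,0],[0,0,0],[0,0,0],[0,0,0]], hand=[0.45,0.45,0.45,0.45,0.45,0.45,0.45,0.45,0.45,0.45])

```text
time_s: 2.6
position: [0.4665, -0.0826, 0.0947]
tool_rot: [[-0.108, 0.994, -0.002], [0.994, 0.108, 0.001], [0.001, -0.002, -1.0]]
ft_force: [-0.3, 0.2, 0.2]
grip_width: 0.0384
gripper_force: 0.0
```

```bash
python3 - <<'E'
from h import *
s=get_image("scene");t=get_image("top")
k=np.hstack([cv2.resize(s[125:225,330:430],None,fx=4,fy=4,interpolation=2),cv2.resize(t[200:300,340:440],None,fx=4,fy=4,interpolation=2)])
cv2.imwrite("pics/a.png",k);o=observe();print(o["position"],o["ft_force"],np.round(o["tool_rot"],3))
E
```

```text
[ 0.46712155 -0.0826613   0.09563805] [ 0.19383844 -0.09283277  0.83319368] [[-0.108  0.994  0.   ]
 [ 0.994  0.108 -0.   ]
 [-0.     0.    -1.   ]]
```

View pics/a.png

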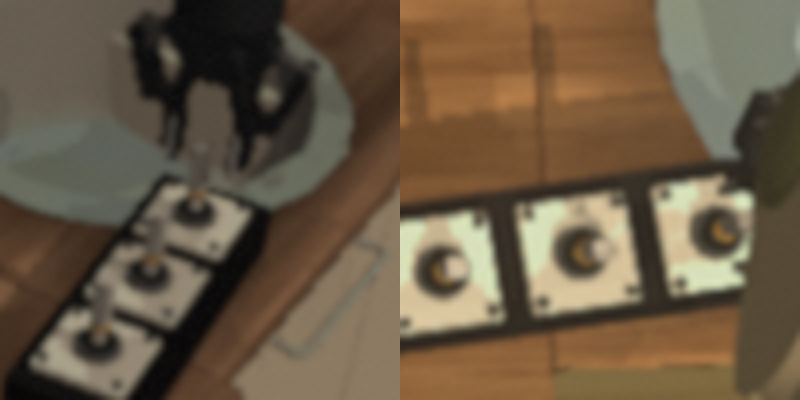

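The fingers straddle the right-hand shaft (crop tip about (200,150), fingertips about (172,172) and (238,170)). I'll narrow the gap and push gently away.

drive_tool(offset=[[0,0,0],[0,0,0],[0,0,0],[0,0.02,0],[0,0.02,0],[0,0.02,0],[0,0.02,0],[0,0.02,0],[0,0,0],[0,0,0]], turn=[[0,0,0],[0,0,0],[0,0,0],[0,0,0],[0,0,0],[0,0,0],[0,0,0],[0,0,0],[0,0,0],[0,0,0]], hand=[0.26,0.26,0.26,0.26,0.26,0.26,0.26,0.26,0.26,0.26])

```text
time_s: 3.95
position: [0.4709, -0.0819, 0.0953]
tool_rot: [[-0.108, 0.994, -0.0], [0.994, 0.108, 0.0], [0.0, -0.0, -1.0]]
ft_force: [-0.3, -0.2, 0.1]
grip_width: 0.0219
gripper_force: 0.0
```

drive_tool(offset=[[0,0.01,0],[0,0.01,0],[0,0.01,0],[0,0.01,0],[0,0,0],[0,0,0],[0,0,0],[0,0,0],[0,0,0],[0,0,0]], turn=[[0,0,0],[0,0,0],[0,0,0],[0,0,0],[0,0,0],[0,0,0],[0,0,0],[0,0,0],[0,0,0],[0,0,0]], hand=[0.26,0.26,0.26,0.26,0.26,0.26,0.26,0.26,0.26,0.26])

```text
time_s: 5.2
position: [0.4725, -0.0818, 0.0953]
tool_rot: [[-0.108, 0.994, -0.0], [0.994, 0.108, 0.0], [0.0, -0.0, -1.0]]
ft_force: [-0.9, -0.0, 0.6]
grip_width: 0.0219
gripper_force: 0.0
```

drive_tool(offset=[[0,0.01,0],[0,0.01,0],[0,0.01,0],[0,0.01,0],[0,0,0],[0,0,0],[0,0,0],[0,0,0],[0,0,0],[0,0,0]], turn=[[0,0,0],[0,0,0],[0,0,0],[0,0,0],[0,0,0],[0,0,0],[0,0,0],[0,0,0],[0,0,0],[0,0,0]], hand=[0.26,0.26,0.26,0.26,0.26,0.26,0.26,0.26,0.26,0.26])

```text
time_s: 6.45
position: [0.4741, -0.0816, 0.0953]
tool_rot: [[-0.108, 0.994, -0.0], [0.994, 0.108, 0.0], [0.0, -0.0, -1.0]]
ft_force: [-0.3, -0.5, -0.4]
grip_width: 0.0227
gripper_force: 0.0
```

drive_tool(offset=[[0,0.01,0],[0,0.01,0],[0,0.01,0],[0,0.01,0],[0,0,0],[0,0,0],[0,0,0],[0,0,0],[0,0,0],[0,0,0]], turn=[[0,0,0],[0,0,0],[0,0,0],[0,0,0],[0,0,0],[0,0,0],[0,0,0],[0,0,0],[0,0,0],[0,0,0]], hand=[0.26,0.26,0.26,0.26,0.26,0.26,0.26,0.26,0.26,0.26])

```text
time_s: 7.7
position: [0.4757, -0.0814, 0.0953]
tool_rot: [[-0.108, 0.994, -0.0], [0.994, 0.108, 0.0], [0.0, -0.0, -1.0]]
ft_force: [-2.0, -0.7, -0.1]
grip_width: 0.0221
gripper_force: 0.8
```

drive_tool(offset=[[0,0.01,0],[0,0.01,0],[0,0.005,0],[0,0,0],[0,0,0],[0,0,0],[0,0,0],[0,0,0],[0,0,0],[0,0,0]], turn=[[0,0,0],[0,0,0],[0,0,0],[0,0,0],[0,0,0],[0,0,0],[0,0,0],[0,0,0],[0,0,0],[0,0,0]], hand=[0.26,0.26,0.26,0.26,0.26,0.26,0.26,0.26,0.26,0.26])

```text
time_s: 8.95
position: [0.4761, -0.0813, 0.0953]
tool_rot: [[-0.109, 0.994, -0.002], [0.994, 0.109, 0.0], [0.0, -0.002, -1.0]]
ft_force: [-6.7, -1.8, 3.3]
grip_width: 0.0224
gripper_force: 3.0
```

drive_tool(offset=[[0,-0.05,0],[0,-0.05,0],[0,-0.05,0],[0,-0.05,0],[0,-0.05,0],[0,-0.03,0],[0,-0.03,0],[0,-0.02,0],[0,-0.02,0],[0,0,0]], turn=[[0,0,0],[0,0,0],[0,0,0],[0,0,0],[0,0,0],[0,0,0],[0,0,0],[0,0,0],[0,0,0],[0,0,0]], hand=[0.26,0.26,0.26,0.26,0.26,0.26,0.26,0.26,0.26,0.26])

```text
time_s: 10.2
position: [0.4631, -0.0829, 0.0954]
tool_rot: [[-0.108, 0.994, 0.001], [0.994, 0.108, -0.0], [-0.0, 0.001, -1.0]]
ft_force: [3.3, 0.9, -0.4]
grip_width: 0.0221
gripper_force: 1.1
```

drive_tool(offset=[[0,-0.01,0],[0,-0.01,0],[0,0,0],[0,0,0],[0,0,0],[0,0,0],[0,0,0],[0,0,0],[0,0,0],[0,0,0]], turn=[[0,0,0],[0,0,0],[0,0,0],[0,0,0],[0,0,0],[0,0,0],[0,0,0],[0,0,0],[0,0,0],[0,0,0]], hand=[0.26,0.26,0.26,0.26,0.26,0.26,0.26,0.26,0.26,0.26])

```text
time_s: 11.45
position: [0.4624, -0.083, 0.0956]
tool_rot: [[-0.108, 0.994, 0.001], [0.994, 0.108, -0.0], [-0.0, 0.001, -1.0]]
ft_force: [4.9, 1.2, 3.2]
grip_width: 0.022
gripper_force: 2.5
```

The right bearing is sound, with about 3 mm of travel. Next is the middle one.

drive_tool(offset=[[0,0.175,-0.5],[0.6,0,0],[0.8,0,0],[0.725,0,0],[0,0,0],[0,0,0.25],[0,0,0.25],[0,0,0],[0,0.05,0],[0,0.05,0]], turn=[[0,0,0],[0,0,0],[0,0,0],[0,0,0],[0,0,0],[0,0,0],[0,0,0],[0,0,0],[0,0,0],[0,0,0]], hand=[0.45,0.45,0.45,0.45,0.45,0.45,0.4,0.26,0.26,0.26])

```text
time_s: 12.7
position: [0.463, 0.0026, 0.0954]
tool_rot: [[-0.109, 0.994, -0.002], [0.994, 0.109, -0.0], [-0.0, -0.002, -1.0]]
ft_force: [-6.8, -2.7, 6.0]
grip_width: 0.0223
gripper_force: 3.3
```

drive_tool(offset=[[0,-0.05,0],[0,-0.05,0],[0,-0.05,0],[0,-0.05,0],[0,-0.05,0],[0,-0.03,0],[0,-0.02,0],[0,-0.02,0],[0,-0.02,0],[0,0,0]], turn=[[0,0,0],[0,0,0],[0,0,0],[0,0,0],[0,0,0],[0,0,0],[0,0,0],[0,0,0],[0,0,0],[0,0,0]], hand=[0.26,0.26,0.26,0.26,0.26,0.26,0.26,0.26,0.26,0.26])

```text
time_s: 13.95
position: [0.4502, 0.0013, 0.0953]
tool_rot: [[-0.108, 0.994, -0.0], [0.994, 0.108, 0.0], [0.0, -0.0, -1.0]]
ft_force: [-0.4, -0.8, -0.1]
grip_width: 0.0222
gripper_force: 0.0
```

drive_tool(offset=[[0,-0.02,0],[0,-0.01,0],[0,-0.01,0],[0,-0.005,0],[0,0,0],[0,0,0],[0,0,0],[0,0,0],[0,0,0],[0,0,0]], turn=[[0,0,0],[0,0,0],[0,0,0],[0,0,0],[0,0,0],[0,0,0],[0,0,0],[0,0,0],[0,0,0],[0,0,0]], hand=[0.26,0.26,0.26,0.26,0.26,0.26,0.26,0.26,0.26,0.26])

```text
time_s: 15.2
position: [0.4487, 0.0011, 0.0955]
tool_rot: [[-0.108, 0.994, 0.001], [0.994, 0.108, -0.0], [-0.0, 0.001, -1.0]]
ft_force: [4.8, 1.4, 1.1]
grip_width: 0.0222
gripper_force: 2.6
```

drive_tool(offset=[[0,0.21,-0.5],[0.6,0,0],[0.8,0,0],[0.71,0,0],[0,0,0],[0,0,0.25],[0,0,0.25],[0,0,0],[0,0.02,0],[0,0.02,0]], turn=[[0,0,0],[0,0,0],[0,0,0],[0,0,0],[0,0,0],[0,0,0],[0,0,0],[0,0,0],[0,0,0],[0,0,0]], hand=[0.45,0.45,0.45,0.45,0.45,0.45,0.4,0.26,0.26,0.26])

```text
time_s: 16.45
position: [0.4495, 0.086, 0.0955]
tool_rot: [[-0.108, 0.994, 0.0], [0.994, 0.108, -0.0], [-0.0, 0.0, -1.0]]
ft_force: [-0.2, 0.7, -0.0]
grip_width: 0.0222
gripper_force: 0.0
```

drive_tool(offset=[[0,0.01,0],[0,0.01,0],[0,0.01,0],[0,0.01,0],[0,0.01,0],[0,0,0],[0,0,0],[0,0,0],[0,0,0],[0,0,0]], turn=[[0,0,0],[0,0,0],[0,0,0],[0,0,0],[0,0,0],[0,0,0],[0,0,0],[0,0,0],[0,0,0],[0,0,0]], hand=[0.26,0.26,0.26,0.26,0.26,0.26,0.26,0.26,0.26,0.26])

```text
time_s: 17.7
position: [0.4512, 0.0863, 0.0953]
tool_rot: [[-0.108, 0.994, 0.0], [0.994, 0.108, 0.0], [0.0, 0.0, -1.0]]
ft_force: [0.4, -1.0, 0.6]
grip_width: 0.0224
gripper_force: 0.0
```

drive_tool(offset=[[0,0.01,0],[0,0.01,0],[0,0.01,0],[0,0.01,0],[0,0,0],[0,0,0],[0,0,0],[0,0,0],[0,0,0],[0,0,0]], turn=[[0,0,0],[0,0,0],[0,0,0],[0,0,0],[0,0,0],[0,0,0],[0,0,0],[0,0,0],[0,0,0],[0,0,0]], hand=[0.26,0.26,0.26,0.26,0.26,0.26,0.26,0.26,0.26,0.26])

```text
time_s: 18.95
position: [0.4528, 0.0865, 0.0953]
tool_rot: [[-0.108, 0.994, 0.0], [0.994, 0.108, -0.0], [-0.0, 0.0, -1.0]]
ft_force: [0.2, 0.8, -1.0]
grip_width: 0.0223
gripper_force: 0.0
```

drive_tool(offset=[[0,0.01,0],[0,0.01,0],[0,0.01,0],[0,0.01,0],[0,0.01,0],[0,0,0],[0,0,0],[0,0,0],[0,0,0],[0,0,0]], turn=[[0,0,0],[0,0,0],[0,0,0],[0,0,0],[0,0,0],[0,0,0],[0,0,0],[0,0,0],[0,0,0],[0,0,0]], hand=[0.26,0.26,0.26,0.26,0.26,0.26,0.26,0.26,0.26,0.26])

```text
time_s: 20.2
position: [0.4548, 0.0867, 0.0953]
tool_rot: [[-0.108, 0.994, 0.0], [0.994, 0.108, 0.0], [0.0, 0.0, -1.0]]
ft_force: [0.6, 0.1, -1.2]
grip_width: 0.0223
gripper_force: 0.0
```

drive_tool(offset=[[0,0.01,0],[0,0.01,0],[0,0.01,0],[0,0.01,0],[0,0.01,0],[0,0,0],[0,0,0],[0,0,0],[0,0,0],[0,0,0]], turn=[[0,0,0],[0,0,0],[0,0,0],[0,0,0],[0,0,0],[0,0,0],[0,0,0],[0,0,0],[0,0,0],[0,0,0]], hand=[0.26,0.26,0.26,0.26,0.26,0.26,0.26,0.26,0.26,0.26])

```text
time_s: 21.45
position: [0.4568, 0.0869, 0.0953]
tool_rot: [[-0.108, 0.994, 0.0], [0.994, 0.108, 0.0], [0.0, 0.0, -1.0]]
ft_force: [0.5, -0.5, -0.1]
grip_width: 0.0223
gripper_force: 0.0
```

drive_tool(offset=[[0,0.01,0],[0,0.01,0],[0,0.01,0],[0,0.01,0],[0,0.01,0],[0,0,0],[0,0,0],[0,0,0],[0,0,0],[0,0,0]], turn=[[0,0,0],[0,0,0],[0,0,0],[0,0,0],[0,0,0],[0,0,0],[0,0,0],[0,0,0],[0,0,0],[0,0,0]], hand=[0.26,0.26,0.26,0.26,0.26,0.26,0.26,0.26,0.26,0.26])

```text
time_s: 22.7
position: [0.4588, 0.0871, 0.0953]
tool_rot: [[-0.108, 0.994, 0.0], [0.994, 0.108, 0.0], [0.0, 0.0, -1.0]]
ft_force: [1.4, -0.5, -0.0]
grip_width: 0.0223
gripper_force: 0.0
```

```bash
python3 - <<'E'
from h import *
s=get_image("scene")
cv2.imwrite("pics/b.png",cv2.resize(s[145:245,310:410],None,fx=6,fy=6,interpolation=2));o=observe();print(o["position"],o["ft_force"])
E
```

```text
[0.45875781 0.08713969 0.0953112 ] [-0.4332028  -1.04120827  0.22547841]
```

View pics/b.png

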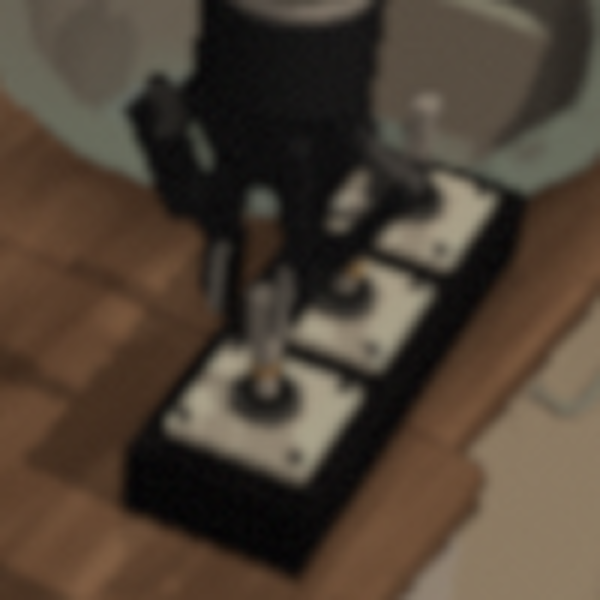

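The shaft tip is at crop (260,290), leaning away from its base at (268,375), with the near finger against it and no stop yet. That fits the worn one, so I'll continue.

drive_tool(offset=[[0,0.01,0],[0,0.01,0],[0,0.01,0],[0,0.01,0],[0,0.01,0],[0,0,0],[0,0,0],[0,0,0],[0,0,0],[0,0,0]], turn=[[0,0,0],[0,0,0],[0,0,0],[0,0,0],[0,0,0],[0,0,0],[0,0,0],[0,0,0],[0,0,0],[0,0,0]], hand=[0.26,0.26,0.26,0.26,0.26,0.26,0.26,0.26,0.26,0.26])

```text
time_s: 24.0
position: [0.4608, 0.0874, 0.0953]
tool_rot: [[-0.108, 0.994, 0.0], [0.994, 0.108, 0.0], [0.0, 0.0, -1.0]]
ft_force: [0.3, -0.1, -0.9]
grip_width: 0.0224
gripper_force: 0.1
```

drive_tool(offset=[[0,0.01,0],[0,0.01,0],[0,0.01,0],[0,0.01,0],[0,0,0],[0,0,0],[0,0,0],[0,0,0],[0,0,0],[0,0,0]], turn=[[0,0,0],[0,0,0],[0,0,0],[0,0,0],[0,0,0],[0,0,0],[0,0,0],[0,0,0],[0,0,0],[0,0,0]], hand=[0.26,0.26,0.26,0.26,0.26,0.26,0.26,0.26,0.26,0.26])

```text
time_s: 25.25
position: [0.4615, 0.0875, 0.0952]
tool_rot: [[-0.109, 0.994, -0.002], [0.994, 0.109, -0.0], [0.0, -0.002, -1.0]]
ft_force: [-6.5, -1.0, 3.1]
grip_width: 0.0223
gripper_force: 3.2
```

drive_tool(offset=[[0,-0.08,0],[0,-0.08,0],[0,-0.08,0],[0,-0.08,0],[0,-0.08,0],[0,-0.08,0],[0,-0.08,0],[0,-0.03,0],[0,-0.01,0],[0,0,0]], turn=[[0,0,0],[0,0,0],[0,0,0],[0,0,0],[0,0,0],[0,0,0],[0,0,0],[0,0,0],[0,0,0],[0,0,0]], hand=[0.26,0.26,0.26,0.26,0.26,0.26,0.26,0.26,0.26,0.26])

```text
time_s: 26.5
position: [0.4385, 0.0849, 0.0953]
tool_rot: [[-0.108, 0.994, -0.0], [0.994, 0.108, 0.0], [0.0, -0.0, -1.0]]
ft_force: [0.4, 0.2, 0.2]
grip_width: 0.0224
gripper_force: 0.0
```

drive_tool(offset=[[0,-0.01,0],[0,-0.01,0],[0,-0.01,0],[0,-0.01,0],[0,0,0],[0,0,0],[0,0,0],[0,0,0],[0,0,0],[0,0,0]], turn=[[0,0,0],[0,0,0],[0,0,0],[0,0,0],[0,0,0],[0,0,0],[0,0,0],[0,0,0],[0,0,0],[0,0,0]], hand=[0.26,0.26,0.26,0.26,0.26,0.26,0.26,0.26,0.26,0.26])

```text
time_s: 27.75
position: [0.4369, 0.0848, 0.0953]
tool_rot: [[-0.108, 0.994, 0.0], [0.994, 0.108, 0.0], [0.0, 0.0, -1.0]]
ft_force: [-0.5, -0.1, 0.4]
grip_width: 0.0223
gripper_force: 0.0
```

drive_tool(offset=[[0,-0.01,0],[0,-0.01,0],[0,-0.01,0],[0,-0.01,0],[0,0,0],[0,0,0],[0,0,0],[0,0,0],[0,0,0],[0,0,0]], turn=[[0,0,0],[0,0,0],[0,0,0],[0,0,0],[0,0,0],[0,0,0],[0,0,0],[0,0,0],[0,0,0],[0,0,0]], hand=[0.26,0.26,0.26,0.26,0.26,0.26,0.26,0.26,0.26,0.26])

```text
time_s: 29.0
position: [0.4355, 0.0846, 0.0955]
tool_rot: [[-0.108, 0.994, 0.001], [0.994, 0.108, -0.0], [-0.0, 0.001, -1.0]]
ft_force: [4.8, 1.9, 0.9]
grip_width: 0.022
gripper_force: 2.5
```

The left bearing is worn, with about 18 mm at the tip. I'll centre on it, lower and grip.

drive_tool(offset=[[0,0.11,0],[0,0.11,0],[0,0.11,0],[0,0,0.2],[0,0,0.2],[0,0,0.18],[0,0,0],[0,0,0],[0,0,0],[0,0,0]], turn=[[0,0,0],[0,0,0],[0,0,0],[0,0,0],[0,0,0],[0,0,0],[0,0,0],[0,0,0],[0,0,0],[0,0,0]], hand=[0.45,0.45,0.45,0.45,0.45,0.3,0.25,0.15,0,0], newtons=50)

```text
time_s: 30.25
position: [0.4485, 0.086, 0.0723]
tool_rot: [[-0.108, 0.994, 0.0], [0.994, 0.108, 0.0], [-0.0, 0.0, -1.0]]
ft_force: [-0.7, -0.3, 0.3]
grip_width: 0.0115
gripper_force: 48.7
```

drive_tool(offset=[[0,0,-0.1],[0,0,-0.2],[0,0,-0.3],[0,0,-0.3],[0,0,-0.3],[0,0,-0.3],[0,0,-0.1],[0.3,0.04,0],[0.6,0.1,0],[0.8,0.1,0]], turn=[[0,0,0],[0,0,0],[0,0,0],[0,0,0],[0,0,0],[0,0,0],[0,0,0],[0,0,0],[0,0,0],[0,0,0]], hand=[0,0,0,0,0,0,0,0,0,0])

```text
time_s: 31.5
position: [0.4504, 0.1558, 0.1356]
tool_rot: [[-0.107, 0.994, -0.001], [0.994, 0.107, 0.0], [0.0, -0.001, -1.0]]
ft_force: [0.2, 0.4, -7.5]
grip_width: 0.0114
gripper_force: 49.0
```

drive_tool(offset=[[0.8,0.1,0],[0.8,0.1,0],[0.8,0.1,0],[0.8,0.1,0],[0.8,0.1,0],[0.7,0.1,0],[0.4,0.1,0],[0.2,0.1,0],[0.13,0,0],[0,0,0]], turn=[[0,0,0],[0,0,0],[0,0,0],[0,0,0],[0,0,0],[0,0,0],[0,0,0],[0,0,0],[0,0,0],[0,0,0]], hand=[0,0,0,0,0,0,0,0,0,0])

```text
time_s: 32.75
position: [0.4588, 0.3737, 0.136]
tool_rot: [[-0.108, 0.994, -0.0], [0.994, 0.108, -0.0], [-0.0, -0.0, -1.0]]
ft_force: [-0.3, 0.7, -8.1]
grip_width: 0.011
gripper_force: 49.1
```

```bash
python3 - <<'E'
from h import *
s=get_image("scene");t=get_image("top")
k=np.hstack([cv2.resize(s[190:330,220:360],(400,400),interpolation=2),cv2.resize(t[200:320,170:290],(400,400),interpolation=2)])
cv2.imwrite("pics/c.png",k);o=observe();print(o["position"],o["ft_force"],o["time_s"])
E
```

```text
[0.45888111 0.37348328 0.13615039] [-1.2087192  -0.09190396 -7.13959094] 32.85
```

View pics/c.png

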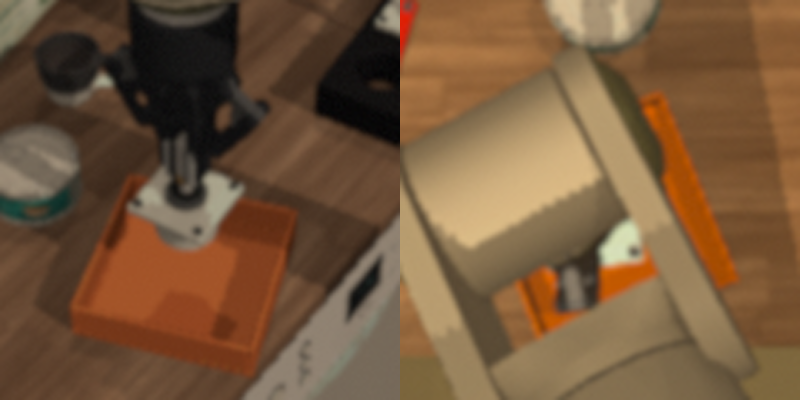

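It hangs upright over the tray (flange at crop (187,205)) and the holder's left bore is empty. Lowering.

drive_tool(offset=[[0,0,0.3],[0,0,0.3],[0,0,0.3],[0,0,0.3],[0,0,0.3],[0,0,0.1],[0,0,0.05],[0,0,0.03],[0,0,0.03],[0,0,0.02]], turn=[[0,0,0],[0,0,0],[0,0,0],[0,0,0],[0,0,0],[0,0,0],[0,0,0],[0,0,0],[0,0,0],[0,0,0]], hand=[0,0,0,0,0,0,0,0,0,0])

```text
time_s: 34.1
position: [0.4589, 0.3741, 0.067]
tool_rot: [[-0.108, 0.994, 0.0], [0.994, 0.108, 0.0], [0.0, 0.0, -1.0]]
ft_force: [0.1, -0.2, -6.9]
grip_width: 0.0113
gripper_force: 49.1
```

drive_tool(offset=[[0,0,0.01],[0,0,0.01],[0,0,0],[0,0,0],[0,0,0],[0,0,0],[0,0,0],[0,0,0],[0,0,0],[0,0,0]], turn=[[0,0,0],[0,0,0],[0,0,0],[0,0,0],[0,0,0],[0,0,0],[0,0,0],[0,0,0],[0,0,0],[0,0,0]], hand=[0,0,0,0,0,0,0,0,0,0])

```text
time_s: 35.35
position: [0.459, 0.3741, 0.0664]
tool_rot: [[-0.108, 0.994, 0.0], [0.994, 0.108, 0.0], [0.0, 0.0, -1.0]]
ft_force: [-0.8, -0.7, -0.1]
grip_width: 0.0112
gripper_force: 49.8
```

drive_tool(offset=[[0,0,0],[0,0,0],[0,0,0],[0,0,-0.2],[0,0,-0.2],[0,0,-0.18],[0,-0.03,0],[0,-0.06,0],[0,-0.06,0],[0,-0.05,0]], turn=[[0,0,0],[0,0,0],[0,0,0],[0,0,0],[0,0,0],[0,0,0],[0,0,0],[0,0,0],[0,0,0],[0,0,0]], hand=[0.26,0.26,0.26,0.26,0.26,0.26,0.26,0.26,0.26,0.26], newtons=20)

```text
time_s: 36.6
position: [0.4507, 0.3731, 0.0892]
tool_rot: [[-0.108, 0.994, -0.0], [0.994, 0.108, -0.0], [-0.0, -0.0, -1.0]]
ft_force: [0.1, 0.5, -0.1]
grip_width: 0.0221
gripper_force: 0.2
```

drive_tool(offset=[[0,-0.02,0],[0,-0.02,0],[0,-0.02,0],[0,-0.02,0],[0,-0.01,0],[0,-0.01,0],[0,0,0],[0,0,0],[0,0,0],[0,0,0]], turn=[[0,0,0],[0,0,0],[0,0,0],[0,0,0],[0,0,0],[0,0,0],[0,0,0],[0,0,0],[0,0,0],[0,0,0]], hand=[0.26,0.26,0.26,0.26,0.26,0.26,0.26,0.26,0.26,0.26])

```text
time_s: 37.85
position: [0.4469, 0.3727, 0.0893]
tool_rot: [[-0.108, 0.994, -0.0], [0.994, 0.108, 0.0], [0.0, -0.0, -1.0]]
ft_force: [0.8, -1.3, 1.1]
grip_width: 0.0221
gripper_force: 0.0
```

drive_tool(offset=[[0,-0.01,0],[0,-0.01,0],[0,-0.01,0],[0,0,0],[0,0,0],[0,0,0],[0,0,0],[0,0,0],[0,0,0],[0,0,0]], turn=[[0,0,0],[0,0,0],[0,0,0],[0,0,0],[0,0,0],[0,0,0],[0,0,0],[0,0,0],[0,0,0],[0,0,0]], hand=[0.26,0.26,0.26,0.26,0.26,0.26,0.26,0.26,0.26,0.26])

```text
time_s: 39.1
position: [0.4458, 0.3726, 0.0894]
tool_rot: [[-0.108, 0.994, 0.0], [0.994, 0.108, 0.0], [0.0, 0.0, -1.0]]
ft_force: [2.1, -0.2, 1.8]
grip_width: 0.0225
gripper_force: 1.1
```

drive_tool(offset=[[0,0.02,0],[0,0.04,0],[0,0.06,0],[0,0,0],[0,0,-0.2],[0,0,-0.4],[0,0,-0.6],[0,0,-0.6],[0,0,-0.6],[0,0,0]], turn=[[0,0,0],[0,0,0],[0,0,0],[0,0,0],[0,0,0],[0,0,0],[0,0,0],[0,0,0],[0,0,0],[0,0,0]], hand=[0.26,0.26,0.26,0.26,0.26,0.26,0.26,0.26,0.26,0.26])

```text
time_s: 40.35
position: [0.4511, 0.3735, 0.1879]
tool_rot: [[-0.109, 0.994, 0.004], [0.994, 0.109, 0.002], [0.002, 0.005, -1.0]]
ft_force: [-1.5, 0.1, 0.1]
grip_width: 0.0219
gripper_force: 0.0
```

drive_tool(offset=[[-0.8,0,0],[-0.8,0,0],[-0.8,0,0],[-0.8,0,0],[-0.8,0,0],[0,0,0],[0,0,0],[0,0,0],[0,0,0],[0,0,0]], turn=[[0,0,0],[0,0,0],[0,0,0],[0,0,0],[0,0,0],[0,0,0],[0,0,0],[0,0,0],[0,0,0],[0,0,0]], hand=[0.26,0.26,0.26,0.26,0.26,0.26,0.26,0.26,0.26,0.26])

```text
time_s: 41.6
position: [0.4677, 0.2144, 0.1852]
tool_rot: [[-0.109, 0.994, -0.0], [0.994, 0.109, -0.0], [0.0, -0.0, -1.0]]
ft_force: [-0.7, 0.2, -0.9]
grip_width: 0.0223
gripper_force: 0.0
```

```bash
python3 - <<'E'
from h import *
s=get_image("scene");t=get_image("top")
k=np.hstack([cv2.resize(s[230:330,235:335],(400,400),interpolation=2),cv2.resize(t[220:310,185:275],(400,400),interpolation=2)])
cv2.imwrite("pics/d.png",k);o=observe();print(o["position"],o["ft_force"],o["time_s"])
E
```

```text
[0.4677938  0.21425725 0.18531319] [0.19877979 0.15709777 0.61502498] 41.7
```

View pics/d.png

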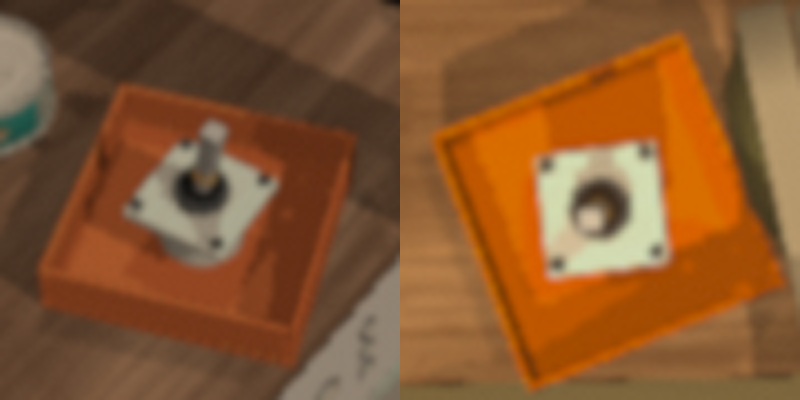

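The bearing stands upright in the tray (flange at crop (603,210)), with its shaft tip at (594,216) leaning toward the robot. The last push met its stop at about 2 N. The arm is clear, so I'm handing the job in.

```bash
python3 -c "
from rig import env
print(env.close_job())"
```

```text
the job is handed in; nothing more can be done
None
```

The worn bearing was the one at the left (+y) end of the holder, with about 18 mm of play by my estimate; it now stands upright in the orange tray, its shaft pushed toward you until it met the stop. The other two rocked only about 3 mm and stay seated, no push read over 8 N, and the job is handed in at about 42 s (no verdict was returned).

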